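Unhinge the soap tub's lid and rack it to dry

TASK

Swing the soap tub's lid up until it stands upright on its hinge pins, then lift it straight up off the pins and stand it on edge in the empty front slot of the bamboo rack, centred, with its face parallel to the soap dishes behind it. Let go of it only once it rests in the rack - do not drop it - and leave the soap dishes and the other things where they are.

Things in the scene. Friction and masses are not known exactly. Their poses are not given: they have to be found in the camera images.
- tub: White polypropylene tub, fixed to the shelf: open box 102 mm deep (x = -47 to +55 mm), 150 mm wide (y), 80 mm high; origin at shelf level. Its front (-x side) faces the robot more or less, its lid hinges at the rear.
- tub_hinge (a point): On the hinge line, midway between the tub's two pins: x = +76 mm, z = 84.5 mm in the tub's frame (21 mm behind the rear wall); axes as the tub's. The pins are short level flat steel bars, 6 mm thick (x), 14 mm high, centred at y = +-60 mm.
- tub_stop (a point): Top of the upright stop plate between the pins: 40 mm wide, its front face 10 mm behind the hinge line, its top 40 mm above it. It lets the raised lid rest leaning 5 to 11 degrees back past upright, where it stays by itself, free edge up; short of upright it falls shut.
- lid: The tub's loose white lid, 120 to 240 g: a flat panel 150 mm wide (y), 136.5 mm deep (x), 9 mm thick (z). Origin on its hinge line; the panel runs from 12.5 to 149 mm from the origin towards the lid's own -x, mid-thickness at z = 0. Shut, it lies level on the tub's rim; swung up, its -x points up and its underside faces the robot.
- lid_hinge (a point): The lid's origin again, midway between its two C-shaped clips (25 x 25 mm, at y = +-52 to 68 mm, reaching 12.5 mm beyond this point to +x) that go round the tub's pins with 2 mm of play. They are locked on the pins unless the lid is within about 12 degrees of upright; then the lid comes off when raised 20 mm straight up.
- lid_lip (a point): Middle of the lid's free front edge, at mid-thickness, 149 mm from the lid's origin along its -x; axes as the lid's. Shut, this edge overhangs the tub's front wall by 26 mm, its underside 80 mm above the shelf, and can be pushed up from below. Lid upright: the middle of its top edge.
- lid_mid (a point): Middle of the lid's panel: 80.75 mm from the lid's origin along its -x.
- rack: Bamboo rack on a piece of tiled wall, fixed. Origin on the shelf below its middle. Two floor bars along x at y = +-30 mm, tops 55 mm up; on them four pairs of 12 mm dowels at x = -60, -20, 20, 60 mm, y = +-30 mm, tops 115 mm up, make three slots 28 mm wide in x. Middle and rear slots hold soap dishes; the front one (-x side, nearest the robot) is empty. Wall 100 mm high from x = 85 mm.
- rack_slot (a point): Centre of the empty front slot, level with the floor bars' tops: x = -40 mm, z = 55 mm in the rack's frame; axes as the rack's. The lid stands here across both bars, face square to the rack's x, hinge edge down: the panel's edge rests on the bars and the clips hang outside them.
- dish_a: White ceramic soap dish 120 x 85 x 16 mm standing upright in the rack's middle slot; origin at the middle of its lower edge.
- dish_b: The same kind of dish in the rack's rear slot.
- star_mold: Yellow silicone star mold, about 110 mm across, 22 mm high, lying on the shelf; origin at the centre of its underside.
- beaker: Glass beaker, 58 mm wide, 85 mm high; origin at the centre of its underside. It stands between tub and rack.
- mug: Blue ceramic mug, 76 mm wide, 85 mm high, at the back; origin at the centre of its underside.
Things that resemble listed ones, but are neither listed nor needed, are in the scene too. There is more than one size of the lid; the one meant has the size given above.

How it is judged:
By the outcome, as a careful person would: the job done as asked, in the order asked, and still so for the second after the job is handed in, with the robot touching nothing.
It also fails if it takes over 61 s, if anything falls off the work surface, if the arm or the gripper's body presses on something with over 40 N, if the wrist force passes 120 N, or if a joint passes its speed limit or range.

ROBOT

A 6-joint arm with a two-finger parallel gripper is mounted at the origin on the work surface. World frame = base frame: x ahead of the robot, y to its left, z up, the work surface at z = 0. Lengths are in m, angles in rad, forces in N, time in s.
With the tool pointing down it reaches from about 0.275 to 0.85 m from the base axis. Payload 19 kg.
Tool frame: the origin (TCP) lies between the finger pads; the fingertips stand bot.tcp_to_tips ahead of it and the grasp point (between the pads) lies 3 mm ahead of it (bot.tcp_to_tips is the distance from the TCP to the fingertips, in m); z points along the fingers, y is the line along which they close (so a half turn about z gives the same grasp; the last joint's range is limited). The gripper opens to 85 mm and grips with 20 to 120 N. Pads are 22 mm wide; open, the fingers measure 114 mm over their backs; the gripper's body (76 mm by 85 mm) begins 54 mm behind the grasp point. The pads swing forward as they close: fully open they stand 13 mm farther back than shut.
Start: joints at [-1.308, 0.15, 1.437, -0, 1.554, -0.134], TCP at [0.222, -0.53, 0.253] pointing down, gripper open.
Joint ranges: [-2.8, 2.8], [-0.68, 2.1], [0.12, 2.68], [-1.39, 4.53], [0.16, 2.79], [-2.81, 2.81]. Speed limits (rad/s): [1.89, 1.89, 2.22, 3.01, 3.01, 3.01].

INTERFACE

Orientations are given as a 3x3 rotation matrix whose columns are the frame's x, y, z axes.
In Python, from rig import readout, cams, workorder, bot gives the robot as it stands.
- The arm moves only by the tool step_arm, never from a script. Its argument "plan" is a list of rows, each a list of 7 numbers: the shift along the world's x, y, z in m, then the turn, a rotation vector about the world's x, y, z in rad, then the closure, from -1 (fully open) to 1 (shut). In form: [[dx, dy, dz, rx, ry, rz, claw], ...]. A call has 1 to 20 rows; each row shifts and turns the commanded pose from where the row before left it; what a row does not reach is not made up. A row lasts 1/8 s, in which the tool goes at most 62.5 mm and 10.7 degrees, less where a joint would pass 70% of its speed; a pose out of reach is approached as far as the arm can. A call with a gripper value outside its range is refused whole. The fingers move at their own pace and stop on an object; the grip force is fixed at half the most. Time passes only in rows, so rows that do not move let the fingers close. It gives the time, the measured TCP pose, the force, the opening and the grip force at its end, in the units of the state.
- readout.state(): the state, without advancing time (a new reading comes with each control period).
- cams.snapshot(name): name is "scene" or "top"; returns a dict with "img" (384x512x3 uint8, red, green, blue), "depth" (384x512 float32, m along the optical axis (not along the pixel's ray), 0 where there is no reading), "fx", "fy", "cx", "cy" (pixels), "T" (4x4, takes a point from camera to world coordinates). Camera axes: x right, y up, looking along -z (the intrinsics and any distortion apply to the point x, -y, -z); pixel columns grow to the right and rows downward; lengths in m; the calibration is good to about 2 mm. A picture is of the moment at which its call begins.
- workorder.sign_off(): hands the job in; it is judged then, once.
The state is a dict: "t": time; "joint_positions": joint angles; "joint_velocities": joint speeds; "tau": joint torques, N m; "tool_pos": TCP position; "eef_rot": TCP orientation; "ft_force": force on the tool from outside, world axes, zero at the start; "torque": the same for the moment, N m; "gripper_width": finger opening in m; "grasp_force": force on a finger pad.
Only numpy, scipy, OpenCV 4.12 (cv2) and the standard library are available. Lean on these libraries where they do the work, as an engineer would, in place of code of your own. Each camera call takes 0.05 s, during which the arm holds its last target. There are 200 camera calls.

## Working session

There is one attempt and no reset: what is moved stays moved. The work goes in short steps, Python scripts to look and compute and a tool call to move; the robot and the scene stay as the last step left them, time stands still between calls to the robot, and variables do not carry over. Pictures are saved under pics/ and viewed, at most 10 in all, crops included, and the job is handed in when it is done.

Besides the shell and the picture viewer there is one more tool, called after "Request:" as a command line: name --pt "numbers of a row" for each row, then --argument value for the rest. step_arm: Moves the arm, as the interface text tells. Its arguments: {"type":"object","properties":{"plan":{"type":"array","items":{"type":"array","items":{"type":"number"}}}},"required":["plan"]}

```bash
mkdir -p pics; python3 - <<'E'
from rig import readout,cams,bot
import cv2,numpy as np
print(bot.tcp_to_tips)
s=readout.state();print(s['t'],s['tool_pos'],s['gripper_width'])
for n in("scene","top"):
    d=cams.snapshot(n);np.savez(f"{n}0.npz",**d)
    cv2.imwrite(f"pics/{n}0.png",cv2.resize(d["img"][:,:,::-1],(800,600)))
    print(n,d["fx"],d["fy"],d["cx"],d["cy"],np.round(d["T"],3).tolist(),[k for k in d], (d["depth"]==0).mean())
E
```

```text
0.022
0.0 [ 0.22213497 -0.53012683  0.25267087] 0.08528013260807778
scene 446.11643164119926 446.11643164119926 253.6558154734928 192.46803093578635 [[0.472, -0.518, 0.713, 1.566], [0.881, 0.295, -0.369, -0.501], [-0.019, 0.803, 0.596, 0.951], [0.0, 0.0, 0.0, 1.0]] ['img', 'depth', 'fx', 'fy', 'cx', 'cy', 'T'] 0.010264078776041666
top 393.11348277354546 393.11348277354546 256.7312636542372 194.5125489219294 [[-0.012, 0.987, -0.16, 0.434], [-1.0, -0.011, 0.011, 0.009], [0.009, 0.16, 0.987, 1.083], [0.0, 0.0, 0.0, 1.0]] ['img', 'depth', 'fx', 'fy', 'cx', 'cy', 'T'] 0.004058837890625
```

View pics/scene0.png

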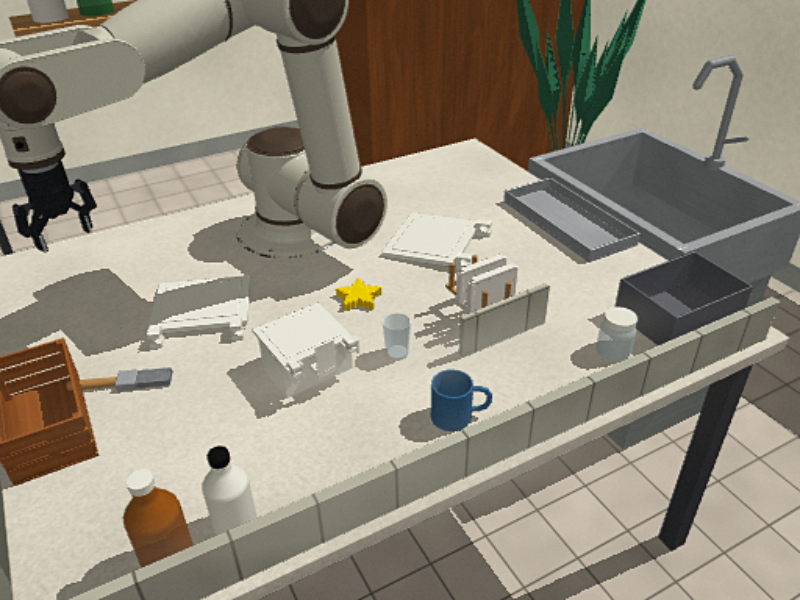

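View pics/top0.png

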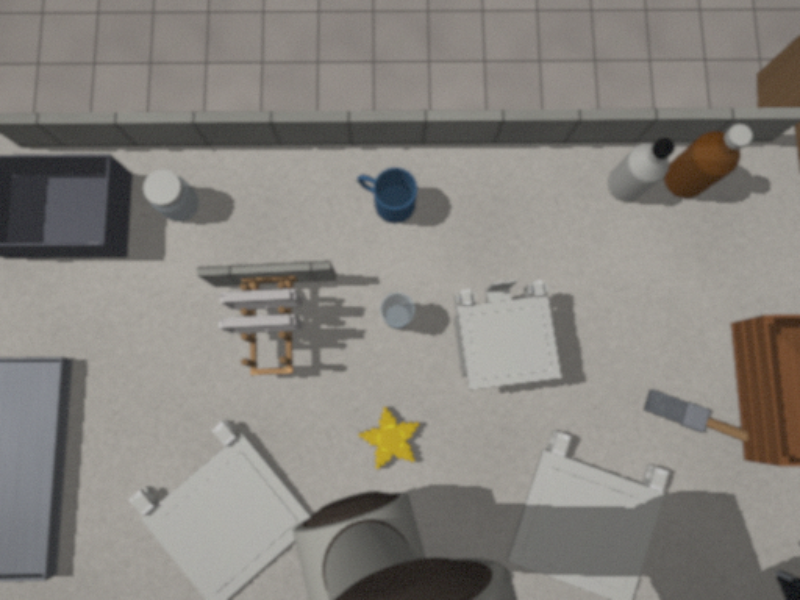

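The top view shows three white lids: one on the tub (508,338), and loose ones at (225,525) and (590,530) that look larger. The tub sits at y≈-0.15. The rack with two dishes is at (265,320), with its front slot towards the bottom of the image (250–290, 350). I'll measure these and confirm in a crop.

```bash
cat > h.py <<'E'
import numpy as np,cv2
def cloud(d):
    h,w=d["depth"].shape;v,u=np.mgrid[:h,:w];z=d["depth"]
    P=np.stack([(u-d["cx"])/d["fx"]*z,-(v-d["cy"])/d["fy"]*z,-z],-1)
    T=d["T"];return P@T[:3,:3].T+T[:3,3]
def ray(d,u,v,z):
    r=d["T"][:3,:3]@np.array([(u-d["cx"])/d["fx"],-(v-d["cy"])/d["fy"],-1]);o=d["T"][:3,3]
    return o+r*(z-o[2])/r[2]
def proj(d,p):
    q=d["T"][:3,:3].T@(np.asarray(p)-d["T"][:3,3]);return d["cx"]+d["fx"]*q[0]/-q[2],d["cy"]-d["fy"]*q[1]/-q[2]
E
python3 - <<'E'
from h import *
d=dict(np.load("top0.npz"));P=cloud(d);im=d["img"];hsv=cv2.cvtColor(im,cv2.COLOR_RGB2HSV)
S=0.64
def rect(m,n):
    k,l,st,c=cv2.connectedComponentsWithStats(m.astype(np.uint8))
    for i in range(1,k):
        if st[i,4]<n: continue
        q=P[l==i]; r=cv2.minAreaRect((q[:,:2]*1000).astype(np.float32))
        print(st[i].tolist(),"c",np.round(r[0],1),"size",np.round(r[1],1),"ang",round(r[2],1),"z",np.round(np.percentile(q[:,2],[5,50,95]),4))
z=P[...,2];u=np.arange(512)[None];v=np.arange(384)[:,None]
print("loose lids/tub white, z>5mm")
rect((hsv[...,1]<40)&(z>.005)&(z<.07)&(v>260),300)
print("lid");rect((z>.08)&(z<.1)&(u>280)&(u<370)&(v>175)&(v<255),100)
print("stop etc");rect((z>.1)&(z<.16)&(u>280)&(u<370)&(v>165)&(v<255),3)
m=(u<220)&(u>120)&(v>160)&(v<245)
br=(hsv[...,0]<22)&(hsv[...,1]>90)
print("brown");
rect(m&br&(z>.1),3)
print("floor bars");rect(m&br&(z<.07)&(z>.03),8)
print("dishes");rect(m&(z>.125)&(z<.17),20)
print("wall top");rect(m&(z>.09)&(z<.108)&~br,20)
print("table z",np.median(z[340:380,255:300]), np.median(z[250:270,150:170]))
a=im[150:260,270:380];b=im[150:260,110:220]
cv2.imwrite("pics/crop.png",cv2.resize(np.hstack([a,b]),(800,400),interpolation=cv2.INTER_CUBIC)[:,:,::-1])
d2=dict(np.load("scene0.npz"));cv2.imwrite("pics/crop2.png",cv2.resize(d2["img"][160:260,150:350],(800,400),interpolation=cv2.INTER_CUBIC)[:,:,::-1])
E
```

```text
loose lids/tub white, z>5mm
[0, 261, 43, 111, 1987] c [298.4 627.9] size [273.2 110. ] ang 0.1 z [0.0052 0.0081 0.0349]
[412, 261, 42, 16, 381] c [ 401.3 -473. ] size [107.3  39.6] ang 89.2 z [0.0133 0.0174 0.0219]
[82, 269, 117, 115, 6642] c [261.4 301.1] size [228.8 214.5] ang 40.1 z [0.012  0.0195 0.0266]
[324, 275, 104, 109, 6655] c [ 245.7 -310.8] size [216.5 229.4] ang 69.6 z [0.0114 0.0191 0.026 ]
lid
[291, 179, 68, 70, 3364] c [ 544.9 -174.2] size [161.9 152.3] ang 6.7 z [0.0858 0.0891 0.0934]
stop etc
[313, 179, 18, 5, 50] c [ 624.  -164.9] size [ 3.8 40.3] ang 6.2 z [0.1026 0.1211 0.125 ]
brown
[154, 181, 5, 4, 14] c [624.1 251. ] size [8.7 7. ] ang 43.4 z [0.1049 0.1128 0.1172]
[178, 180, 5, 4, 15] c [626.1 190.8] size [8.7 8.2] ang 4.0 z [0.1096 0.1141 0.1167]
[179, 197, 4, 3, 10] c [584.4 188.4] size [7.8 4.9] ang 75.6 z [0.1108 0.1146 0.1179]
[155, 198, 4, 3, 9] c [582.5 248.3] size [6.6 4.6] ang 81.8 z [0.1091 0.1131 0.1153]
[179, 213, 5, 4, 13] c [543.9 187.2] size [6.5 8.2] ang 0.4 z [0.1034 0.113  0.1172]
[155, 214, 5, 3, 11] c [542.8 246.8] size [5.4 6.8] ang 3.5 z
[... 200 characters left out ...]
ars
[155, 177, 34, 8, 127] c [640.4 222.3] size [15.3 87.2] ang 1.3 z [0.0455 0.0591 0.0665]
[183, 216, 3, 14, 31] c [528.3 188.3] size [ 6.8 32.2] ang 86.3 z [0.0524 0.0548 0.0616]
[161, 218, 2, 14, 26] c [523.2 246.5] size [34.3  5.7] ang 3.9 z [0.0526 0.0549 0.0627]
[161, 233, 26, 6, 86] c [494.7 215.7] size [66.1 12.5] ang 89.5 z [0.0514 0.0546 0.0585]
dishes
[141, 185, 49, 10, 332] c [604.  223.3] size [ 16.3 118. ] ang 2.5 z [0.1308 0.1387 0.1419]
[140, 201, 50, 10, 335] c [564.  224.1] size [ 16.  119.2] ang 2.4 z [0.131  0.1389 0.1419]
wall top
[126, 167, 86, 10, 547] c [656.6 222.8] size [ 16.5 217.4] ang 2.5 z [0.094  0.0989 0.102 ]
table z 0.6189888118351168 -0.0007211682325382052
```

View pics/crop.png

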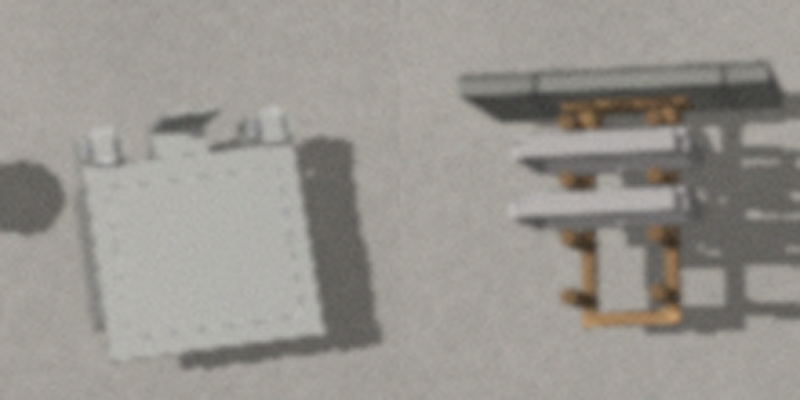

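View pics/crop2.png

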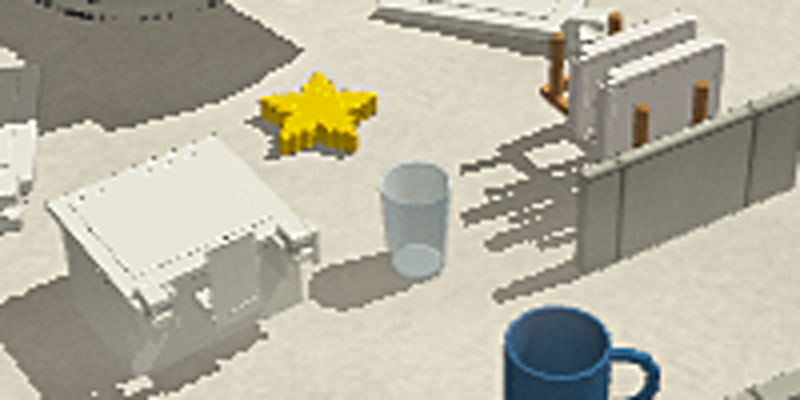

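The crops confirm it. The lid on the tub measures 152 x 162 mm including clips, which matches; the two loose ones are about 216 x 229 mm, so they are decoys. The stop plate is centred at (624,-165), z=125, which fits the hinge at (612.7,-166.5) with yaw 6.5°. The front slot of the rack is at (523.8, 216), yaw 2.5°.

Request:
step_arm --pt "0.0215 0.0344 0 0 0 0.1287 -0.4" --pt "0.0215 0.0344 0 0 0 0.1287 -0.4" --pt "0.0215 0.0344 0 0 0 0.1287 -0.4" --pt "0.0215 0.0344 0 0 0 0.1287 -0.4" --pt "0.0215 0.0344 0 0 0 0.1287 -0.4" --pt "0.0215 0.0344 0 0 0 0.1287 -0.4" --pt "0.0215 0.0344 0 0 0 0.1287 -0.4" --pt "0.0215 0.0344 0 0 0 0.1287 -0.4" --pt "0.0215 0.0344 0 0 0 0.1287 -0.4" --pt "0.0215 0.0344 0 0 0 0.1287 -0.4" --pt "0 0 0 0.0124 -0.1084 0 -0.4" --pt "0 0 0 0.0124 -0.1084 0 -0.4" --pt "0 0 0 0.0124 -0.1084 0 -0.4" --pt "0 0 0 0.0124 -0.1084 0 -0.4" --pt "0 0 0 0.0124 -0.1084 0 -0.4" --pt "0 0 0 0.0124 -0.1084 0 -0.4" --pt "0 0 0 0.0124 -0.1084 0 -0.4" --pt "0 0 0 0.0124 -0.1084 0 -0.4" --pt "0 0 0 0 0 0 -0.4"

```text
t: 2.48
tool_pos: [0.4364, -0.1865, 0.2522]
eef_rot: [[-0.111, 0.64, 0.76], [0.994, 0.07, 0.086], [0.002, 0.765, -0.644]]
ft_force: [0.1, -0.4, 0.4]
gripper_width: 0.0596
grasp_force: 0.0
```

Request:
step_arm --pt "0 0 -0.03 0 0 0 -0.4" --pt "0 0 -0.03 0 0 0 -0.4" --pt "0 0 -0.03 0 0 0 -0.4" --pt "0 0 -0.03 0 0 0 -0.4" --pt "0 0 0 0 0 0 -0.4" --pt "0.0114 0.0013 -0.0097 0 0 0 -0.4" --pt "0.0114 0.0013 -0.0097 0 0 0 -0.4" --pt "0.0114 0.0013 -0.0097 0 0 0 -0.4" --pt "0.0114 0.0013 -0.0097 0 0 0 -0.4" --pt "0 0 0 0 0 0 -0.4"

```text
t: 3.72
tool_pos: [0.4837, -0.1809, 0.0955]
eef_rot: [[-0.115, 0.639, 0.761], [0.993, 0.073, 0.089], [0.001, 0.766, -0.643]]
ft_force: [-0.4, 0.1, 0.4]
gripper_width: 0.0601
grasp_force: 0.0
```

```bash
python3 - <<'E'
from rig import cams,readout
import cv2,numpy as np
d=cams.snapshot("scene");cv2.imwrite("pics/ins.png",cv2.resize(d["img"][130:280,130:330],(800,600),interpolation=cv2.INTER_CUBIC)[:,:,::-1])
# swing plan
yaw=np.radians(6.5);l=np.array([np.cos(yaw),np.sin(yaw),0]);k=np.array([0,0,1.]);H=np.array([.6127,-.1665,.0845])
def tcp(th,dn,gap=0):
    th,dn=np.radians(th),np.radians(dn)
    c=np.array([-.149*np.cos(th)-(-.0045)*-np.sin(th)*-1*-1,0]) if 0 else None
    # lid -x dir u, underside normal w
    u=np.array([-np.cos(th),np.sin(th)]);w=np.array([-np.sin(th),-np.cos(th)])
    C=.149*u+.0045*w
    t=np.array([np.cos(dn),-np.sin(dn)]);n=np.array([-np.sin(dn),-np.cos(dn)])
    p=C+.005*t-(.0298+gap)*n
    return p
s=readout.state();print(s['tool_pos'],s['ft_force'])
prev=tcp(0,40,-.008);print(np.round(H+prev[0]*l+prev[1]*k,4))
for th,dn in[(0,40)]+[(x,40+x*50/90) for x in range(10,91,10)]+[(94,93),(97,97)]:
    p=tcp(th,dn);q=(p-prev);print(th,round(dn,1),"d",np.round(q[0]*l+q[1]*k,4));prev=p
E
```

```text
[ 0.48336602 -0.18099041  0.09558457] [1.09004885 0.19718494 0.44063394]
[ 0.4824 -0.1813  0.0935]
0 40 d [0.0051 0.0006 0.0061]
10 45.6 d [0.0033 0.0004 0.0236]
20 51.1 d [0.0075 0.0009 0.0228]
30 56.7 d [0.0115 0.0013 0.0213]
40 62.2 d [0.0152 0.0017 0.019 ]
50 67.8 d [0.0185 0.0021 0.0161]
60 73.3 d [0.0212 0.0024 0.0127]
70 78.9 d [0.0233 0.0027 0.0088]
80 84.4 d [0.0247 0.0028 0.0046]
90 90.0 d [0.0253 0.0029 0.0001]
94 93 d [ 0.01    0.0011 -0.0016]
97 97 d [ 0.0072  0.0008 -0.0026]
```

View pics/ins.png

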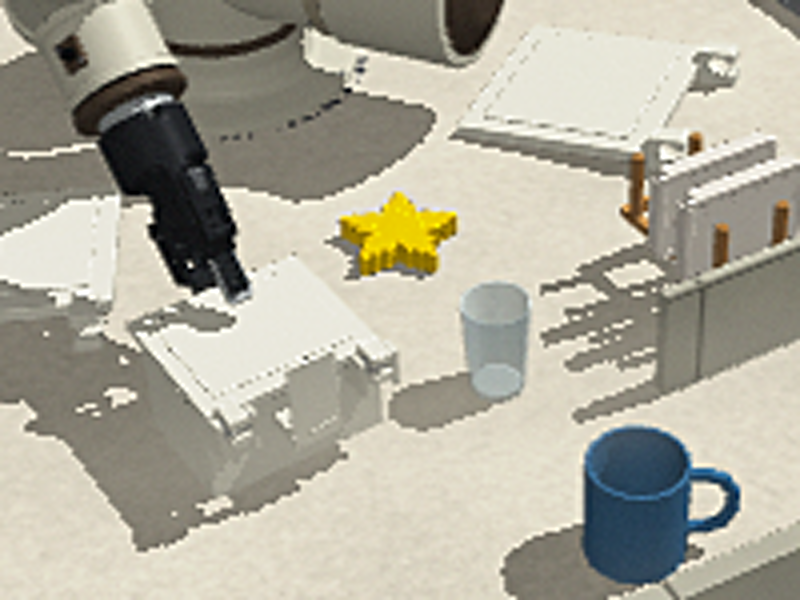

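Request:
step_arm --pt "0.0025 0.0003 0.0025 0 0 0 -0.4" --pt "0.0025 0.0003 0.0025 0 0 0 -0.4" --pt "0.0017 0.0002 0.0118 -0.0055 0.0482 0 -0.4" --pt "0.0017 0.0002 0.0118 -0.0055 0.0482 0 -0.4" --pt "0.0037 0.0004 0.0114 -0.0055 0.0482 0 -0.4" --pt "0.0037 0.0004 0.0114 -0.0055 0.0482 0 -0.4" --pt "0.0058 0.0007 0.0107 -0.0055 0.0482 0 -0.4" --pt "0.0058 0.0007 0.0107 -0.0055 0.0482 0 -0.4" --pt "0.0076 0.0009 0.0095 -0.0055 0.0482 0 -0.4" --pt "0.0076 0.0009 0.0095 -0.0055 0.0482 0 -0.4" --pt "0.0092 0.001 0.008 -0.0055 0.0482 0 -0.4" --pt "0.0092 0.001 0.008 -0.0055 0.0482 0 -0.4" --pt "0.0106 0.0012 0.0064 -0.0055 0.0482 0 -0.4" --pt "0.0106 0.0012 0.0064 -0.0055 0.0482 0 -0.4" --pt "0 0 0 0 0 0 -0.4"

```text
t: 5.65
tool_pos: [0.5657, -0.1717, 0.2158]
eef_rot: [[-0.113, 0.952, 0.285], [0.994, 0.108, 0.032], [-0.0, 0.287, -0.958]]
ft_force: [-1.0, -0.2, -0.4]
gripper_width: 0.0598
grasp_force: 0.4
```

```bash
python3 - <<'E'
from rig import cams,readout
import cv2,numpy as np
d=cams.snapshot("scene");cv2.imwrite("pics/sw.png",cv2.resize(d["img"][110:260,130:330],(800,600),interpolation=cv2.INTER_CUBIC)[:,:,::-1])
s=readout.state();print(s['tool_pos'],s['ft_force'],s['grasp_force'],s['gripper_width'])
E
```

```text
[ 0.56507077 -0.17165563  0.21517449] [-1.08201794  0.16839597 -0.265837  ] 0.3488766448572278 0.05952703382185952
```

View pics/sw.png

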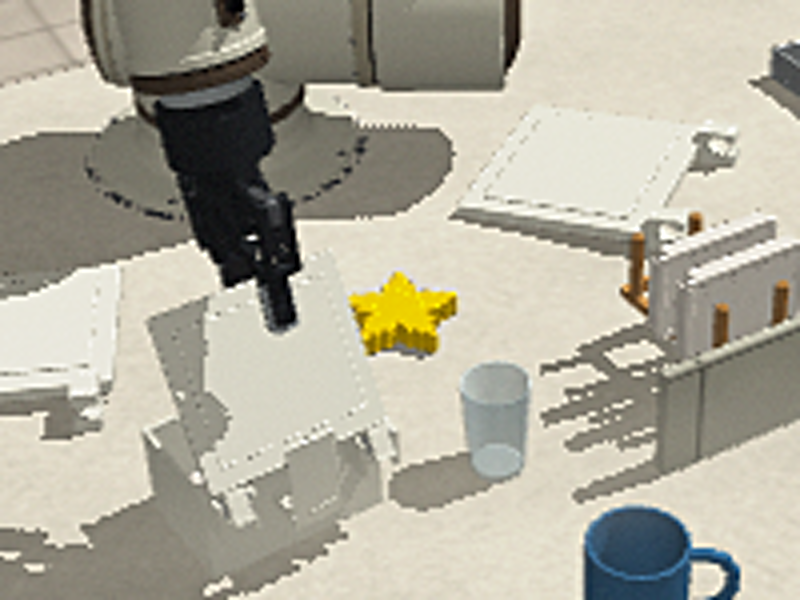

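The lid is swinging up with the finger under its lip; its top edge is at about (240,285).

Request:
step_arm --pt "0.0117 0.0013 0.0044 -0.0055 0.0482 0 -0.4" --pt "0.0117 0.0013 0.0044 -0.0055 0.0482 0 -0.4" --pt "0.0082 0.0009 0.0015 -0.0037 0.0321 0 -0.4" --pt "0.0082 0.0009 0.0015 -0.0037 0.0321 0 -0.4" --pt "0.0082 0.0009 0.0015 -0.0037 0.0321 0 -0.4" --pt "0.0063 0.0007 0 -0.0027 0.0241 0 -0.4" --pt "0.0063 0.0007 0 -0.0027 0.0241 0 -0.4" --pt "0.0063 0.0007 0 -0.0027 0.0241 0 -0.4" --pt "0.0063 0.0007 0 -0.0027 0.0241 0 -0.4" --pt "0.005 0.0006 -0.0008 -0.003 0.026 0 -0.4" --pt "0.005 0.0006 -0.0008 -0.003 0.026 0 -0.4" --pt "0.0036 0.0004 -0.0013 -0.004 0.0347 0 -0.4" --pt "0.0036 0.0004 -0.0013 -0.004 0.0347 0 -0.4" --pt "0 0 0 0 0 0 -0.4" --pt "0 0 0 0 0 0 -0.4"

```text
t: 7.58
tool_pos: [0.6554, -0.1616, 0.2241]
eef_rot: [[-0.113, 0.986, -0.121], [0.994, 0.112, -0.014], [0.0, -0.122, -0.993]]
ft_force: [0.2, 0.7, -0.1]
gripper_width: 0.0597
grasp_force: 0.0
```

```bash
python3 - <<'E'
from rig import cams,readout
from h import *
d=cams.snapshot("scene");cv2.imwrite("pics/up.png",cv2.resize(d["img"][110:260,130:330],(800,600),interpolation=cv2.INTER_CUBIC)[:,:,::-1])
s=readout.state();print(s['tool_pos'],s['ft_force'],s['grasp_force'],s['gripper_width'])
P=cloud(d);H=np.array([.6127,-.1665,.0845]);y=np.radians(6.5)
q=P-H;a=q[...,0]*np.cos(y)+q[...,1]*np.sin(y);b=-q[...,0]*np.sin(y)+q[...,1]*np.cos(y);z=q[...,2]
m=(abs(b)<.07)&(abs(b)>.045)&(z>.03)&(z<.145)&(abs(a)<.06)
k=np.polyfit(z[m],a[m],1);print(m.sum(),"tilt back deg",np.degrees(np.arctan(k[0])),"a at z=0 (expect ~+4.5mm)",k[1]*1e3,"rms",np.std(a[m]-np.polyval(k,z[m]))*1e3)
E
```

```text
[ 0.65529387 -0.16162783  0.22431364] [-0.25962576  0.07078978 -0.07153456] 0.0 0.059668676953023254
371 tilt back deg 10.187402544613334 a at z=0 (expect ~+4.5mm) 3.5435856186546713 rms 1.9076230599377764
```

View pics/up.png

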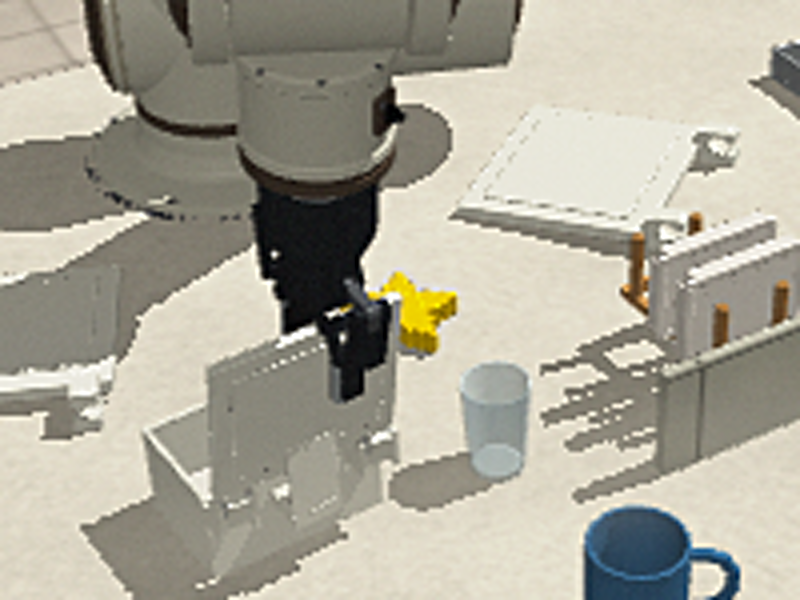

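Request:
step_arm --pt "-0.0097 -0.0011 -0.002 -0.0028 0.0248 0 -0.4" --pt "-0.0097 -0.0011 -0.002 -0.0028 0.0248 0 -0.4" --pt "0 0 0 0 0 0 -0.4" --pt "0 0 0 0 0 0 0.2" --pt "0 0 0 0 0 0 1" --pt "0 0 0 0 0 0 1" --pt "0 0 0 0 0 0 1" --pt "0 0 0 0 0 0 1" --pt "0 0 0 0 0 0 1"

```text
t: 8.75
tool_pos: [0.6355, -0.1639, 0.2204]
eef_rot: [[-0.112, 0.979, -0.172], [0.994, 0.111, -0.019], [0.0, -0.173, -0.985]]
ft_force: [-5.8, 0.1, 3.3]
gripper_width: 0.0085
grasp_force: 58.5
```

```bash
cat > tilt.py <<'E'
from rig import cams,readout
from h import *
d=cams.snapshot("scene")
s=readout.state();print(s['t'],s['tool_pos'],s['ft_force'],s['torque'],s['grasp_force'],s['gripper_width'])
P=cloud(d);H=np.array([.6127,-.1665,.0845]);y=np.radians(6.5)
q=P-H;a=q[...,0]*np.cos(y)+q[...,1]*np.sin(y);b=-q[...,0]*np.sin(y)+q[...,1]*np.cos(y);z=q[...,2]
m=(abs(b)<.07)&(abs(b)>.045)&(z>.03)&(z<.145)&(abs(a)<.06)
k=np.polyfit(z[m],a[m],1);print(m.sum(),"tilt",np.degrees(np.arctan(k[0])),"a0",k[1]*1e3)
m=(abs(b)<.1)&(z>.06)&(z<.10)&(abs(a)<.06);print("b range",np.percentile(b[m],[0.5,1,99,99.5]))
m=(abs(b)<.07)&(abs(b)>.045)&(abs(a)<.06);print("ztop",np.percentile(z[m],[99,99.8]))
E
python3 tilt.py
```

```text
8.8 [ 0.63548006 -0.16387617  0.22035748] [-5.47314056 -0.56397924  3.59302278] [-0.09567672  1.43736691 -0.04603882] 58.476301431655884 0.008234515303350932
450 tilt 9.920387366443853 a0 3.7271163049293103
b range [-0.07744253 -0.07717095  0.07110742  0.0713327 ]
ztop [0.49223269 0.49288199]
```

Request:
step_arm --pt "-0.0046 -0.0005 0.0007 0.0039 -0.0343 0 1" --pt "-0.0046 -0.0005 0.0006 0.0039 -0.0343 0 1" --pt "-0.0046 -0.0005 0.0005 0.0039 -0.0343 0 1" --pt "-0.0046 -0.0005 0.0002 0.0039 -0.0343 0 1" --pt "-0.0046 -0.0005 0.0001 0.0039 -0.0343 0 1" --pt "0 0 0 0 0 0 1" --pt "0 0 0 0 0 0 1"

```text
t: 9.68
tool_pos: [0.6131, -0.1663, 0.2222]
eef_rot: [[-0.113, 0.994, -0.001], [0.994, 0.113, 0.0], [0.0, -0.001, -1.0]]
ft_force: [-0.4, -0.6, -0.9]
gripper_width: 0.0082
grasp_force: 58.7
```

```bash
python3 tilt.py
```

```text
9.725 [ 0.61322132 -0.1663039   0.22217588] [ 0.13353667 -1.02735515  0.66734465] [-0.01414269  0.16886835  0.04767809] 58.898897767066956 0.008058783492110535
517 tilt -0.031668022773442654 a0 5.532933426584858
b range [-0.07753627 -0.07714938  0.0700112   0.07062909]
ztop [0.49490443 0.49549692]
```

Request:
step_arm --pt "0 0 0.004 0 0 0 1" --pt "0 0 0.006 0 0 0 1" --pt "0 0 0.008 0 0 0 1" --pt "0 0 0.01 0 0 0 1" --pt "0 0 0.015 0 0 0 1" --pt "0 0 0.015 0 0 0 1" --pt "0 0 0.02 0 0 0 1" --pt "0 0 0.02 0 0 0 1" --pt "0 0 0.015 0 0 0 1" --pt "0 0 0 0 0 0 1"

```text
t: 10.98
tool_pos: [0.6132, -0.1664, 0.3366]
eef_rot: [[-0.113, 0.994, 0.002], [0.994, 0.113, -0.001], [-0.001, 0.002, -1.0]]
ft_force: [1.1, -0.2, -2.2]
gripper_width: 0.008
grasp_force: 58.7
```

```bash
sed -i 's/z>.03)&(z<.145)/z>.13)\&(z<.255)/;s/(z>.06)&(z<.10)/(z>.15)\&(z<.21)/' tilt.py; python3 tilt.py
```

```text
11.025 [ 0.61306693 -0.16633787  0.33536502] [ 0.65908538 -0.09268183 -2.38815096] [-0.00475825  0.00900075 -0.0110469 ] 58.67192566394806 0.00818115133725016
631 tilt 0.26234457166413916 a0 4.949591663937882
b range [-0.07726637 -0.07702072  0.07086655  0.07192816]
ztop [0.60760596 0.60841002]
```

The lid is off its pins (weight about 2.3 N). Next it goes over the rack.

Request:
step_arm --pt "-0.004 0.016 0 0 0 -0.0058 1" --pt "-0.0074 0.0319 0 0 0 -0.0058 1" --pt "-0.0074 0.0319 0 0 0 -0.0058 1" --pt "-0.0074 0.0319 0 0 0 -0.0058 1" --pt "-0.0074 0.0319 0 0 0 -0.0058 1" --pt "-0.0074 0.0319 0 0 0 -0.0058 1" --pt "-0.0074 0.0319 0 0 0 -0.0058 1" --pt "-0.0074 0.0319 0 0 0 -0.0058 1" --pt "-0.0074 0.0319 0 0 0 -0.0058 1" --pt "-0.0074 0.0319 0 0 0 -0.0058 1" --pt "-0.0074 0.0319 0 0 0 -0.0058 1" --pt "-0.0074 0.0319 0 0 0 -0.0062 1" --pt "-0.0042 0.0155 0 0 0 0 1" --pt "0 0 0 0 0 0 1" --pt "0 0 0 0 0 0 1"

```text
t: 12.9
tool_pos: [0.5234, 0.2155, 0.3351]
eef_rot: [[-0.043, 0.999, -0.0], [0.999, 0.043, -0.0], [-0.0, -0.0, -1.0]]
ft_force: [0.2, 0.3, -1.6]
gripper_width: 0.0083
grasp_force: 58.6
```

```bash
cat > rk.py <<'E'
from rig import cams,readout
from h import *
import sys
d=cams.snapshot("scene");t=cams.snapshot("top")
s=readout.state();print(s['t'],s['tool_pos'],s['ft_force'],s['gripper_width'],np.round(s['eef_rot'],3).tolist())
H=np.array([.5238,.216,0]);y=np.radians(2.5);z0=float(sys.argv[1]) # lid origin height
for nm,c in(("scene",d),("top",t)):
    P=cloud(c);q=P-H;a=q[...,0]*np.cos(y)+q[...,1]*np.sin(y);b=-q[...,0]*np.sin(y)+q[...,1]*np.cos(y);z=q[...,2]-z0
    sat=cv2.cvtColor(c["img"],cv2.COLOR_RGB2HSV);w=(sat[...,1]<60)&(sat[...,2]>70)
    m=w&(abs(b)<.1)&(abs(a)<.022)&(z>.1)&(z<.145)
    if m.sum()<10: print(nm,"few");continue
    A=np.c_[z[m]-.12,b[m],np.ones(m.sum())];k=np.linalg.lstsq(A,a[m],rcond=None)[0]
    print(nm,m.sum(),"tilt %.2f yawerr %.2f a %.2f mm"%(np.degrees(k[0]),-np.degrees(k[1]),k[2]*1e3),"b",np.round(np.percentile(b[m],[.5,2,98,99.5])*1e3,1))
    m=w&(abs(b)<.1)&(abs(a)<.02)&(z>.14)&(z<.155)&(abs(b)>.02)
    if m.sum()>5:
        r=cv2.minAreaRect((np.c_[a[m],b[m]]*1e3).astype(np.float32));print("  top edge",m.sum(),np.round(r[0],1),np.round(r[1],1),round(r[2],2),"z",np.median(z[m]))
cv2.imwrite("pics/rk%d.png"%(s['t']*1000),np.hstack([cv2.resize(t["img"][140:260,100:240],(420,360)),cv2.resize(d["img"][110:230,230:350],(360,360))])[:,:,::-1])
print("pics/rk%d.png"%(s['t']*1000))
E
python3 rk.py 0.1975
```

```text
13.0 [0.52358238 0.21533428 0.3351545 ] [ 0.20406441 -0.88277557 -2.40630688] 0.008208004944183325 [[-0.042, 0.999, -0.0], [0.999, 0.042, -0.0], [-0.0, -0.0, -1.0]]
scene 496 tilt -2.11 yawerr -0.30 a 4.61 mm b [-79.1 -77.8  69.1  71.2]
  top edge 90 [-0.  -3.9] [ 16.2 151.4] 0.67 z 0.14512354156735863
top 118 tilt 3.21 yawerr 1.80 a -4.91 mm b [-76.2 -76.1 -22.5 -19.4]
  top edge 143 [  0.3 -50. ] [ 9.4 51.4] 0.08 z 0.14622253246371775
pics/rk13000.png
```

Request:
step_arm --pt "0 0.002 -0.005 0 0 0 1" --pt "0 0 -0.015 0 0 0 1" --pt "0 0 -0.02 0 0 0 1" --pt "0 0 -0.02 0 0 0 1" --pt "0 0 -0.02 0 0 0 1" --pt "0 0 -0.02 0 0 0 1" --pt "0 0 -0.015 0 0 0 1" --pt "0 0 -0.01 0 0 0 1" --pt "0 0 -0.01 0 0 0 1" --pt "0 0 -0.006 0 0 0 1" --pt "0 0 -0.004 0 0 0 1" --pt "0 0 0 0 0 0 1" --pt "0 0 0 0 0 0 1"

```text
t: 14.62
tool_pos: [0.5235, 0.2181, 0.1906]
eef_rot: [[-0.043, 0.999, 0.001], [0.999, 0.043, 0.0], [0.0, 0.001, -1.0]]
ft_force: [0.5, 0.8, -2.4]
gripper_width: 0.0081
grasp_force: 58.6
```

```bash
python3 rk.py 0.0525; mv pics/rk1*.png pics/ 2>/dev/null; cp $(ls -t pics/rk*.png|head -1) pics/last.png
```

```text
14.725 [0.52350771 0.21815232 0.19061263] [ 0.29201307 -0.33144171 -1.59556681] 0.008173781263018789 [[-0.043, 0.999, 0.001], [0.999, 0.043, 0.0], [0.0, 0.001, -1.0]]
scene 404 tilt -1.09 yawerr -0.22 a 4.61 mm b [-77.5 -75.7  71.5  73.7]
  top edge 81 [ 1.3 -1.1] [ 14.  150.5] 0.65 z 0.1456762617995888
top 57 tilt 3.20 yawerr 2.76 a -5.77 mm b [-73.4 -73.3 -26.5 -24.4]
  top edge 86 [  0.3 -51.2] [42.9  9. ] 89.21 z 0.1470853786048001
pics/rk14725.png
```

View pics/last.png

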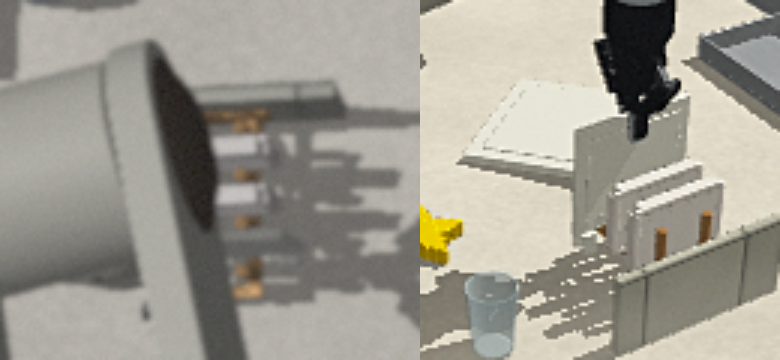

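The lid is in the front slot, parallel to the dishes (right panel, 575–690). I'll lower it to contact.

Request:
step_arm --pt "0 0 -0.002 0 0 0 1" --pt "0 0 -0.002 0 0 0 1" --pt "0 0 -0.001 0 0 0 1" --pt "0 0 -0.001 0 0 0 1" --pt "0 0 0 0 0 0 1" --pt "0 0 0 0 0 0 1"

```text
t: 15.48
tool_pos: [0.5234, 0.2181, 0.1843]
eef_rot: [[-0.043, 0.999, 0.0], [0.999, 0.043, 0.0], [0.0, 0.0, -1.0]]
ft_force: [1.0, 0.3, -1.5]
gripper_width: 0.0083
grasp_force: 58.6
```

Request:
step_arm --pt "0 0 -0.001 0 0 0 1" --pt "0 0 -0.001 0 0 0 1" --pt "0 0 0 0 0 0 1" --pt "0 0 0 0 0 0 1"

```text
t: 15.98
tool_pos: [0.5234, 0.2181, 0.1823]
eef_rot: [[-0.043, 0.999, 0.0], [0.999, 0.043, 0.0], [0.0, 0.0, -1.0]]
ft_force: [0.2, -0.2, -1.8]
gripper_width: 0.0079
grasp_force: 58.6
```

Request:
step_arm --pt "0 0 -0.001 0 0 0 1" --pt "0 0 0 0 0 0 1" --pt "0 0 0 0 0 0 1"

```text
t: 16.35
tool_pos: [0.5235, 0.2181, 0.1816]
eef_rot: [[-0.043, 0.999, 0.001], [0.999, 0.043, 0.0], [0.0, 0.001, -1.0]]
ft_force: [-0.7, -1.4, 4.8]
gripper_width: 0.0082
grasp_force: 59.6
```

Request:
step_arm --pt "0 0 -0.001 0 0 0 1" --pt "0 0 0 0 0 0 1" --pt "0 0 0 0 0 0 1"

```text
t: 16.73
tool_pos: [0.5238, 0.2182, 0.1816]
eef_rot: [[-0.043, 0.999, 0.002], [0.999, 0.043, 0.001], [0.0, 0.002, -1.0]]
ft_force: [-2.0, -1.0, 15.0]
gripper_width: 0.0086
grasp_force: 61.2
```

Request:
step_arm --pt "0 0 0.0012 0 0 0 1" --pt "0 0 0 0 0 0 1" --pt "0 0 0 0 0 0 0.7" --pt "0 0 0 0 0 0 0.5" --pt "0 0 0 0 0 0 0.3" --pt "0 0 0 0 0 0 0.1" --pt "0 0 0 0 0 0 -0.2" --pt "0 0 0 0 0 0 -0.2" --pt "0 0 0 0 0 0 -0.2"

```text
t: 17.85
tool_pos: [0.5234, 0.2181, 0.1815]
eef_rot: [[-0.043, 0.999, 0.0], [0.999, 0.043, 0.0], [0.0, 0.0, -1.0]]
ft_force: [0.1, 0.6, -0.8]
gripper_width: 0.0514
grasp_force: 0.0
```

```bash
python3 rk.py 0.0425
```

```text
17.95 [0.5234047  0.21808498 0.18146347] [-0.96109652  1.03934163 -0.043451  ] 0.05138921751458114 [[-0.043, 0.999, 0.0], [0.999, 0.043, 0.0], [0.0, 0.0, -1.0]]
scene 341 tilt -2.46 yawerr -0.37 a 4.03 mm b [-76.4 -75.   71.4  74.3]
  top edge 71 [-1.2 -1.5] [ 17.5 149.7] 0.42 z 0.14667094066384564
top 54 tilt 2.06 yawerr 3.40 a -6.19 mm b [-73.4 -73.1 -27.5 -26.3]
  top edge 85 [  0.5 -51.6] [42.9  9. ] 88.53 z 0.14756453840483705
pics/rk17950.png
```

It is standing free; I'll retreat straight up and then aside.

Request:
step_arm --pt "0 0 0.005 0 0 0 -0.2" --pt "0 0 0.015 0 0 0 -0.2" --pt "0 0 0.025 0 0 0 -0.2" --pt "0 0 0.03 0 0 0 -0.2" --pt "0 0 0.03 0 0 0 -0.2" --pt "0 0 0.03 0 0 0 -0.2" --pt "-0.01 -0.04 0 0 0 0 -0.2" --pt "-0.01 -0.04 0 0 0 0 -0.2" --pt "-0.01 -0.04 0 0 0 0 -0.2" --pt "-0.01 -0.04 0 0 0 0 -0.2" --pt "-0.01 -0.04 0 0 0 0 -0.2" --pt "-0.01 -0.04 0 0 0 0 -0.2" --pt "0 0 0 0 0 0 -0.2" --pt "0 0 0 0 0 0 -0.2"

```text
t: 19.7
tool_pos: [0.4635, -0.0217, 0.3173]
eef_rot: [[-0.042, 0.999, 0.001], [0.999, 0.042, 0.0], [0.0, 0.001, -1.0]]
ft_force: [-0.0, 0.5, -0.0]
gripper_width: 0.0517
grasp_force: 0.0
```

```bash
python3 rk.py 0.0425;cp $(ls -t pics/rk*.png|head -1) pics/last2.png
```

```text
19.8 [ 0.46355795 -0.02117365  0.31684432] [-0.19771405 -0.17464403  0.36371382] 0.051748418123126784 [[-0.044, 0.999, 0.001], [0.999, 0.044, 0.0], [0.0, 0.001, -1.0]]
scene 439 tilt -1.49 yawerr -0.33 a 4.32 mm b [-76.2 -74.6  70.3  72.9]
  top edge 113 [ 1.7 -2.3] [151.   14.3] 89.59 z 0.14675894611982018
top 140 tilt 1.11 yawerr 0.68 a -3.98 mm b [-73.4 -73.   70.1  74. ]
  top edge 213 [0.1 1.8] [149.7   9.3] 89.9 z 0.14783695470508681
pics/rk19800.png
```

View pics/last2.png

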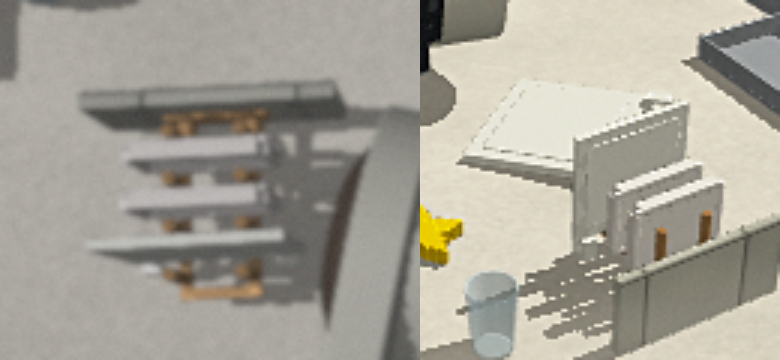

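The lid stands upright in the front slot, its top edge centred within 2 mm (0.1, 1.8 mm) and parallel to the dishes. The dishes are undisturbed and the robot is clear.

```bash
python3 -c "
from rig import workorder
print(workorder.sign_off())"
```

```text
the job is handed in; nothing more can be done
None
```

The lid was swung upright, lifted off its pins and set on edge in the front rack slot, within about 2 mm of centre and parallel to the dishes, and the job is handed in at about 20 s on the robot's clock.

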